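# Call for help and point out which detergent goes where

### The job

Press the orange call button all the way down with the fingertips and let it come up again, so that the helper comes. Then show what to pour where: point straight down at the yellow cap of the blue jug with the fingertips a few centimetres above it for two seconds, then point in the same way at the middle of the wide, blue-floored compartment of the drawer insert, and finish while still pointing there. Leave the grey button alone, do not touch the jugs, bottles, drawer insert or the small loose things, and in between travel high, never close over another bottle or over a narrow compartment.

Things in the scene. Friction and masses are not known exactly. Their poses are not given: they have to be found in the camera images.
- call (a joint): travel of the orange call button in m: 0 is up, 0.006 fully down; a spring pushes it back up. Fully down takes about 5 N.
- call_top (a point): centre of the top face of the orange button (32 mm across, in a round black collar) on a white call box 100 x 150 x 30 mm with a grey top, fixed to the counter. The button is pressed straight down. Its top stands 52 mm above the counter.
- light (a joint): travel of the grey light button on the same call box, 80 mm from the orange one: 0 is up, 0.006 fully down. Not to be pressed.
- light_top (a point): centre of the top face of the grey light button.
- blue_jug: blue detergent jug with a yellow cap and a paper label, 105 (x) x 66 (y) x 200 mm tall, upright, loop handle at its -x end; origin at the centre of its underside, z up. Loose; must not be touched.
- blue_jug_cap (a point): centre of the top face of the blue jug's yellow cap (40 mm across), 200 mm above the counter, 22 mm along the jug's +x from its centre. z up.
- white_jug: white jug with a yellow cap, same shape, 190 mm tall; origin at the centre of its underside. Loose; must not be touched.
- white_jug_cap (a point): centre of the top of the white jug's cap, 190 mm above the counter.
- green_bottle: round green bottle with a white cap, 68 mm across, 195 mm tall; origin at the centre of its underside. Loose; must not be touched.
- green_cap (a point): centre of the top of the green bottle's cap, 195 mm above the counter.
- dark_bottle: round black bottle with a red cap, 60 mm across, 175 mm tall; origin at the centre of its underside. Loose; must not be touched.
- dark_cap (a point): centre of the top of the black bottle's cap, 175 mm above the counter.
- drawer: grey open drawer insert of a washing machine, 160 (x) x 190 (y) x 55 mm tall, with a white front plate 62 mm tall at its -x end, fixed to the counter; origin at the centre of its underside, z up. A wall along x divides it: on the +y side one wide compartment (98 (y) x 152 (x) mm inside, blue floor), on the -y side two narrow grey ones, one behind the other (80 x 74 mm each). Must not be touched.
- wide_compartment (a point): middle of the wide blue-floored compartment at the height of its rim, 55 mm above the counter; z up. Its floor lies 47 mm below.
- near_compartment (a point): middle of the grey compartment next to the white front plate, at rim height, 55 mm above the counter.
- far_compartment (a point): middle of the grey compartment away from the front plate, at rim height, 55 mm above the counter.
- dosing_cup: clear plastic dosing cup, 60 mm across, 55 mm tall; origin under its centre. Loose; must not be touched.
- dish: white ceramic dish, 110 mm across, 40 mm tall; origin under its centre. Loose; must not be touched.
- stain_brush: brush lying on the counter along its x axis, under 50 mm tall. Loose; must not be touched.
- tablet_tin: steel tin with an orange band, 76 mm across, 85 mm tall; origin under its centre. Loose; must not be touched.

How it is judged:
By the outcome, as a careful person would: the job done as asked, in the order asked, and still so for the second after the job is handed in, with the robot touching nothing.
It also fails if it takes over 51 s, if anything falls off the work surface, if the arm or the gripper's body presses on something with over 40 N, if the wrist force passes 120 N, or if a joint passes its speed limit or range.

### The arm

A 6-joint arm with a two-finger parallel gripper is mounted at the origin on the work surface. World frame = base frame: x ahead of the robot, y to its left, z up, the work surface at z = 0. Lengths are in mm, angles in rad, forces in N, time in s.
With the tool pointing down it reaches from about 350 to 975 mm from the base axis. Payload 7.1 kg.
Tool frame: the origin (TCP) lies between the finger pads, 19 mm behind the fingertips; this is the grasp point; z points along the fingers, y is the line along which they close (so a half turn about z gives the same grasp; the last joint's range is limited). The gripper opens to 88 mm and grips with 3 to 60 N. Pads are 20 mm wide; open, the fingers measure 115 mm over their backs; the gripper's body (75 mm by 178 mm) begins 61 mm behind the grasp point.
Start: joints at [-1.35, 0.423, 1.63, -0, 1.089, -0.019], TCP at [148.462, -607.095, 241.375] pointing down, gripper open.
Joint ranges: [-3, 3], [-0.9, 2.11], [0.09, 2.58], [-1.31, 4.45], [0.11, 2.69], [-2.54, 2.54]. Speed limits (rad/s): [2.39, 2.39, 3.01, 3.14, 3.14, 3.14].

### API

Orientations are given as a rotation vector (axis times angle).
In Python, from workcell import sensors, imaging, close_job gives the robot as it stands. The module is installed in compiled form; this text tells all that it offers.
- The arm moves only by the tool servo_tool, never from a script. Its argument "steps" is a list of rows, each a list of 3 entries, a list of its own where there are three numbers: the shift along the world's x, y, z in m, then the turn, a rotation vector about the world's x, y, z in degrees, then the opening, from -1 (shut) to 1 (fully open). A call has exactly 8 rows; each row shifts and turns the commanded pose from where the row before left it; what a row does not reach is not made up. A row lasts 1/12 s, in which the tool goes at most 41.7 mm and 7.16 degrees, less where a joint would pass 70% of its speed; a pose out of reach is approached as far as the arm can. A call is refused whole if a number of a shift passes 0.0417 or a number of a turn 7.16, either way. A call with a gripper value outside its range is refused whole. The fingers move at their own pace and stop on an object; the grip force is fixed at half the most. Time passes only in rows, so rows that do not move let the fingers close, or fill a call up. It gives the time, the measured TCP pose, the force, the opening and the grip force at its end, in the units of the state.
- sensors.get_obs(): the state, without advancing time (a new reading comes with each control period).
- imaging.get_image(name): name is "side" or "top"; returns a dict with "color" (480x640x3 uint8, blue, green, red), "range_z" (480x640 float32, mm along the optical axis (not along the pixel's ray), 0 where there is no reading), "vertical_fov" (degrees; the focal length in pixels is half the picture's height over the tangent of half this angle, whatever the lens; pixels are square), "cx", "cy" (the principal point, pixels), "rvec" (rotation vector, rad) and "tvec" (3), from world to camera coordinates, as OpenCV has them. Camera axes: x right, y down, z forward; pixel columns grow to the right and rows downward; lengths in mm; the calibration is good to about 2 mm. A picture is of the moment at which its call begins.
- close_job(): hands the job in; it is judged then, once.
The state is a dict: "t": time; "qpos": joint angles; "qvel": joint speeds; "joint_torque": joint torques, N m; "ee_pos": TCP position; "orientation": TCP orientation; "ft_force": force on the tool from outside, world axes, zero at the start; "moment": the same for the moment, N m; "width": finger opening in mm; "grasp_force": force on a finger pad.
Only numpy, scipy, OpenCV 4.12 (cv2) and the standard library are available. Lean on these libraries where they do the work, as an engineer would, in place of code of your own. Each camera call takes 0.05 s, during which the arm holds its last target. There are 200 camera calls.

## Working session

There is one attempt and no reset: what is moved stays moved. The work goes in short steps, Python scripts to look and compute and a tool call to move; the robot and the scene stay as the last step left them, time stands still between calls to the robot, and variables do not carry over. Pictures are saved under pics/ and viewed, at most 10 in all, crops included, and the job is handed in when it is done.

Besides the shell and the picture viewer there is one more tool, called after ">>>" by a JSON object that holds its "name" and its "arguments", one argument or row to a line. servo_tool: Moves the arm, as the interface text tells. Its arguments: {"type":"object","properties":{"steps":{"type":"array"}},"required":["steps"]}

```bash
mkdir -p pics; cat > h.py <<'E'
import numpy as np, cv2, pickle
from workcell import sensors, imaging, close_job
def grab(n):
    d=imaging.get_image(n); pickle.dump(d,open(n+'.pkl','wb')); return d
def load(n): return pickle.load(open(n+'.pkl','rb'))
def cam(d):
    f=240/np.tan(np.radians(d['vertical_fov'])/2)
    return f,cv2.Rodrigues(np.array(d['rvec'],float))[0],np.array(d['tvec'],float).ravel()
def world(d,u,v,z=None):
    "point of pixel from depth, or on the plane at height z"
    f,R,t=cam(d); r=np.array([(u-d['cx'])/f,(v-d['cy'])/f,1.])
    if z is None:
        return R.T@(r*d['range_z'][int(v),int(u)]-t)
    c=-R.T@t; w=R.T@r; return c+w*(z-c[2])/w[2]
E
python3 - <<'E'
from h import *
for n in('side','top'):
    d=grab(n); cv2.imwrite(f'pics/{n}1.png',d['color']); f,R,t=cam(d); print(n,f,-R.T@t,R[2])
s=sensors.get_obs(); print(s['t'],s['ee_pos'],s['orientation'],s['ft_force'],s['width'])
E
```

```text
side 601.2657907442671 [  47.85482586 1377.61369718 1228.06206274] [ 0.24685272 -0.75709015 -0.6048787 ]
top 574.2821622977032 [ 274.43103514   25.04667666 1595.72418234] [ 0.14989932 -0.02098764 -0.98847848]
0.1 [ 148.34962109 -606.64063392  240.67669013] [-3.11766205e+00 -3.75566863e-01  2.37283197e-04] [ 0.36111297  0.38134382 -0.03262822] 87.62424155164344
```

View pics/top1.png

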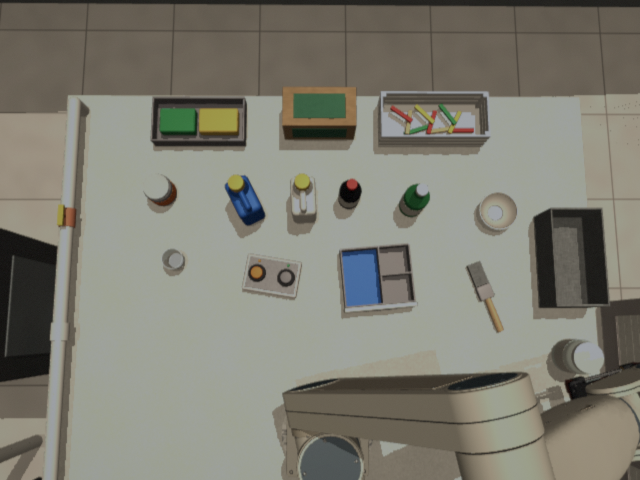

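View pics/side1.png

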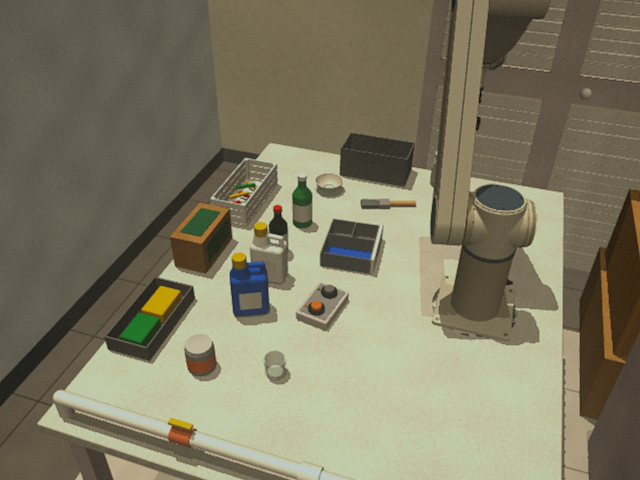

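The top view shows the orange button near (257,272), the grey one near (286,277), the blue jug's cap near (236,183) and the blue-floored compartment near (361,278). The side view agrees. I'll enlarge both next.

```bash
python3 - <<'E'
from h import *
d=load('top'); s=load('side')
cv2.imwrite('pics/topc.png',cv2.resize(d['color'][165:325,220:430],None,fx=3.8,fy=3.7,interpolation=cv2.INTER_CUBIC)[:600,:800])
def blob(d,box,lo,hi):
    x0,y0,x1,y1=box; h=cv2.cvtColor(d['color'],cv2.COLOR_BGR2HSV)[y0:y1,x0:x1]
    m=cv2.inRange(h,lo,hi); v,u=np.nonzero(m); return u.mean()+x0,v.mean()+y0,len(u)
Y=((20,130,120),(34,255,255)); O=((5,150,110),(19,255,255)); B=((100,150,60),(125,255,255))
for n,d,boxes in(('top',d,[((245,260,270,285),O,52),((222,170,250,195),Y,200),((340,245,385,310),B,8)]),
                 ('side',s,[((305,298,326,316),O,52),((228,250,250,275),Y,200)])):
    for b,c,z in boxes:
        u,v,k=blob(d,b,*c); print(n,z,round(u,1),round(v,1),k,world(d,u,v,z).round(1),world(d,u,v).round(1))
d=load('top')
print('rows: grey',world(d,286,277,52).round(1))
for u,v in((340,247),(410,244),(414,306),(345,312)): print(u,v,world(d,u,v,55).round(1),world(d,u,v).round(1))
for nm,u,v,z in(('white cap',302,181,190),('dark',352,184,175),('green',422,188,195),('cup',174,261,55),('tin',155,185,85)):print(nm,world(d,u,v,z).round(0))
E
```

```text
top 52 256.0 271.8 100 [427.4 190.8  52. ] [427.1 190.5  54.7]
top 200 235.0 182.3 145 [636.4 230.3 200. ] [635.7 229.9 202.8]
top 8 368.3 265.9 240 [ 447.4 -115.9    8. ] [ 447.9 -116.4    3. ]
side 52 315.4 304.9 84 [427.9 192.8  52. ] [428.7 190.5  49.7]
side 200 238.5 257.0 105 [637.5 230.6 200. ] [639.5 226.8 196.6]
rows: grey [413.1 110.1  52. ]
340 247 [493.9 -35.8  55. ] [501.6 -37.9   1.2]
410 244 [ 501.8 -226.4   55. ] [ 509.4 -234.8    3.3]
414 306 [ 334.  -232.8   55. ] [ 335.9 -241.2    4.5]
345 312 [318.8 -47.8  55. ] [319.5 -48.9  32.1]
white cap [642.  64. 190.]
dark [639. -63. 175.]
green [ 623. -237.  195.]
cup [457. 411.  55.]
tin [659. 461.  85.]
```

View pics/topc.png

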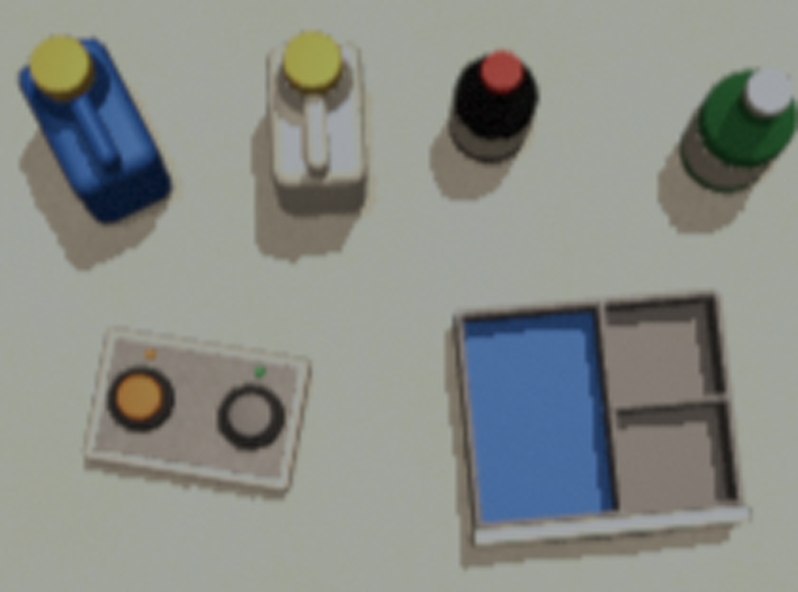

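The enlarged crop confirms it: orange button at crop (138,398), grey at (252,418), cap at (62,67). The compartment's inner rim corners are about (463,318), (603,307), (613,513) and (478,525). The button (427.5,191.5) and cap (637,230) agree between both cameras, and the buttons come out 81 mm apart. First I rise and close the fingers.

>>> {"name": "servo_tool", "arguments": {
  "steps": [
    [[0.01,0,0.03],[0,0,0],-1],
    [[0.01,0,0.03],[0,0,0],-1],
    [[0.02,0.01,0.03],[0,0,0],-1],
    [[0.025,0.015,0.025],[0,0,0],-1],
    [[0.03,0.02,0.02],[0,0,0],-1],
    [[0.03,0.02,0.015],[0,0,0],-1],
    [[0.03,0.025,0.01],[0,0,0],-1],
    [[0.03,0.025,0],[0,0,0],-1]
  ]
}}

```text
t: 0.77
ee_pos: [335.0, -491.7, 403.9]
orientation: [3.116, 0.374, 0.003]
ft_force: [0.1, -0.3, -0.3]
width: 37.9
grasp_force: 0.0
```

```bash
python3 - <<'E'
from h import *
d=load('top'); P=lambda u,v,z: world(d,220+(u+.5)/3.8-.5,165+(v+.5)/3.7-.5,z)
A,B=P(457,317,55),P(716,294,55); C,D=P(748,510,62),P(475,530,62)
I=[P(466,321,55),P(600,308,55),P(613,512,55),P(479,523,55)]
for p in (A,B,C,D,*I): print(p.round(1))
print('sizes',np.linalg.norm(A-B),np.linalg.norm(A-D),np.linalg.norm(I[0]-I[1]),np.linalg.norm(I[0]-I[3]),'mid',np.mean(I,0))
y=(A-B)/np.linalg.norm(A-B); x=np.array([y[1],-y[0],0]); M=(A+B)/2-80*x
print('drawer',M,'wide',M+42*y,'yaw',np.degrees(np.arctan2(x[1],x[0])))
s=sensors.get_obs(); print(s['t'],s['ee_pos'],s['width'])
E
```

```text
[484.9 -35.4  55. ]
[ 501.5 -221.1   55. ]
[ 343.1 -238.5   62. ]
[329.5 -46.6  62. ]
[481.9 -41.8  55. ]
[ 491.3 -137.7   55. ]
[ 342.3 -144.3   55. ]
[334.8 -49.8  55. ]
sizes 186.39013825668954 155.89347740470606 96.32668087627069 147.32018986174035 mid [412.56873636 -93.39429971  55.        ]
drawer [ 413.51330452 -135.4168127    55.        ] wide [409.75559446 -93.58525027  55.        ] yaw 5.133076316585406
0.7667 [ 334.99474495 -491.66258525  403.86614178] 37.88864950257835
```

>>> {"name": "servo_tool", "arguments": {
  "steps": [
    [[0.01,0.039,0],[0,0,0],-1],
    [[0.01,0.039,0],[0,0,0],-1],
    [[0.01,0.039,0],[0,0,0],-1],
    [[0.01,0.039,0],[0,0,0],-1],
    [[0.01,0.039,0],[0,0,0],-1],
    [[0.01,0.039,0],[0,0,0],-1],
    [[0.01,0.039,0],[0,0,0],-1],
    [[0.01,0.039,0],[0,0,0],-1]
  ]
}}

```text
t: 1.43
ee_pos: [413.2, -178.1, 401.2]
orientation: [-3.119, -0.375, 0.0]
ft_force: [0.5, 0.0, -0.4]
width: 0.7
grasp_force: 0.0
```

>>> {"name": "servo_tool", "arguments": {
  "steps": [
    [[0.003,0.04,0],[0,0,0],-1],
    [[0.003,0.04,0],[0,0,0],-1],
    [[0.003,0.04,0],[0,0,0],-1],
    [[0.002,0.04,0],[0,0,0],-1],
    [[0.002,0.04,0],[0,0,0],-1],
    [[0,0.04,0],[0,0,0],-1],
    [[0,0.04,0],[0,0,0],-1],
    [[0,0.03,0],[0,0,0],-1]
  ]
}}

```text
t: 2.1
ee_pos: [425.7, 132.5, 401.2]
orientation: [-3.118, -0.377, 0.0]
ft_force: [0.3, -0.9, 0.4]
width: 0.5
grasp_force: 0.0
```

>>> {"name": "servo_tool", "arguments": {
  "steps": [
    [[0.002,0.03,-0.025],[0,0,0],-1],
    [[0,0.029,-0.025],[0,0,0],-1],
    [[0,0,-0.04],[0,0,0],-1],
    [[0,0,-0.04],[0,0,0],-1],
    [[0,0,-0.04],[0,0,0],-1],
    [[0,0,-0.04],[0,0,0],-1],
    [[0,0,-0.03],[0,0,0],-1],
    [[0,0,-0.02],[0,0,0],-1]
  ]
}}

```text
t: 2.77
ee_pos: [426.5, 188.2, 138.2]
orientation: [3.118, 0.376, -0.007]
ft_force: [0.4, 1.2, -0.1]
width: 0.5
grasp_force: 0.0
```

>>> {"name": "servo_tool", "arguments": {
  "steps": [
    [[0,0,-0.015],[0,0,0],-1],
    [[0,0,0],[0,0,0],-1],
    [[0,0,0],[0,0,0],-1],
    [[0,0,0],[0,0,0],-1],
    [[0,0,0],[0,0,0],-1],
    [[0,0,0],[0,0,0],-1],
    [[0,0,0],[0,0,0],-1],
    [[0,0,0],[0,0,0],-1]
  ]
}}

```text
t: 3.43
ee_pos: [428.8, 189.0, 127.0]
orientation: [-3.119, -0.376, -0.002]
ft_force: [0.9, -0.7, 0.4]
width: 0.5
grasp_force: 0.0
```

```bash
python3 - <<'E'
from h import *
s=sensors.get_obs(); print(s['t'],s['ee_pos'],s['ft_force'])
a,b=grab('top')['color'],grab('side')['color']
z=lambda i,y,x: cv2.resize(i[y:y+100,x:x+100],(400,400),interpolation=cv2.INTER_CUBIC)
cv2.imwrite('pics/near.png',np.hstack([z(a,220,210),z(b,250,265)]))
E
```

```text
3.4333 [428.79745746 189.03642463 127.04510484] [ 0.86042995 -0.70213773  0.43285714]
```

View pics/near.png

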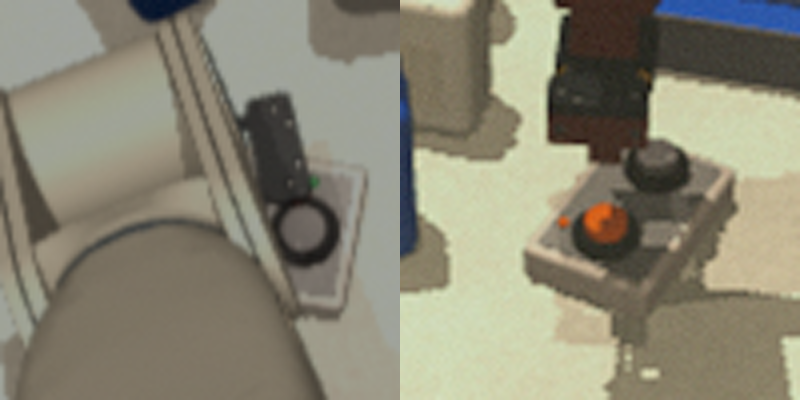

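The left panel shows the gripper next to the jug with the grey button clear. In the right panel the fingertips at (607,158) are straight above the orange button at (607,222). Now I descend and press.

>>> {"name": "servo_tool", "arguments": {
  "steps": [
    [[-0.001,0.0025,-0.02],[0,0,0],-1],
    [[0,0,-0.02],[0,0,0],-1],
    [[0,0,-0.01],[0,0,0],-1],
    [[0,0,0],[0,0,0],-1],
    [[0,0,0],[0,0,0],-1],
    [[0,0,-0.002],[0,0,0],-1],
    [[0,0,0],[0,0,0],-1],
    [[0,0,0],[0,0,0],-1]
  ]
}}

```text
t: 4.2
ee_pos: [427.9, 191.6, 75.0]
orientation: [-3.119, -0.376, -0.002]
ft_force: [0.2, 1.1, -0.9]
width: 0.5
grasp_force: 0.0
```

>>> {"name": "servo_tool", "arguments": {
  "steps": [
    [[0,0,-0.002],[0,0,0],-1],
    [[0,0,-0.002],[0,0,0],-1],
    [[0,0,-0.001],[0,0,0],-1],
    [[0,0,-0.001],[0,0,0],-1],
    [[0,0,-0.001],[0,0,0],-1],
    [[0,0,0],[0,0,0],-1],
    [[0,0,0],[0,0,0],-1],
    [[0,0,0],[0,0,0],-1]
  ]
}}

```text
t: 4.87
ee_pos: [427.8, 191.5, 67.5]
orientation: [-3.119, -0.376, -0.001]
ft_force: [-0.3, -0.4, 3.0]
width: 0.3
grasp_force: 1.7
```

>>> {"name": "servo_tool", "arguments": {
  "steps": [
    [[0,0,-0.001],[0,0,0],-1],
    [[0,0,0],[0,0,0],-1],
    [[0,0,-0.001],[0,0,0],-1],
    [[0,0,0],[0,0,0],-1],
    [[0,0,-0.001],[0,0,0],-1],
    [[0,0,0],[0,0,0],-1],
    [[0,0,0],[0,0,0],-1],
    [[0,0,0],[0,0,0],-1]
  ]
}}

```text
t: 5.53
ee_pos: [427.8, 191.6, 64.9]
orientation: [-3.119, -0.376, -0.001]
ft_force: [-0.2, -0.2, 12.3]
width: 0.5
grasp_force: 5.8
```

>>> {"name": "servo_tool", "arguments": {
  "steps": [
    [[0,0,-0.001],[0,0,0],-1],
    [[0,0,0],[0,0,0],-1],
    [[0,0,0],[0,0,0],-1],
    [[0,0,0],[0,0,0],-1],
    [[0,0,0],[0,0,0],-1],
    [[0,0,0],[0,0,0],-1],
    [[0,0,0],[0,0,0],-1],
    [[0,0,0],[0,0,0],-1]
  ]
}}

```text
t: 6.2
ee_pos: [427.9, 191.6, 64.7]
orientation: [-3.119, -0.376, -0.002]
ft_force: [-2.1, -1.5, 23.7]
width: 0.5
grasp_force: 11.7
```

Bottomed out: the force climbs steeply and the tips are 6 mm down. I release straight up and check that the button is back up.

>>> {"name": "servo_tool", "arguments": {
  "steps": [
    [[0,0,0.005],[0,0,0],-1],
    [[0,0,0.01],[0,0,0],-1],
    [[0,0,0.02],[0,0,0],-1],
    [[0,0,0.035],[0,0,0],-1],
    [[0,0,0.04],[0,0,0],-1],
    [[0,0,0.04],[0,0,0],-1],
    [[0,0,0.04],[0,0,0],-1],
    [[0,0,0.04],[0,0,0],-1]
  ]
}}

```text
t: 6.87
ee_pos: [425.9, 190.8, 295.0]
orientation: [3.118, 0.376, -0.004]
ft_force: [1.6, 0.5, -0.7]
width: 0.4
grasp_force: 0.0
```

>>> {"name": "servo_tool", "arguments": {
  "steps": [
    [[0,0,0.04],[0,0,0],-1],
    [[0.01,0.002,0.03],[0,0,0],-1],
    [[0.025,0.005,0.02],[0,0,0],-1],
    [[0.035,0.006,0],[0,0,0],-1],
    [[0.035,0.006,0],[0,0,0],-1],
    [[0.035,0.006,0],[0,0,0],-1],
    [[0.035,0.006,0],[0,0,0],-1],
    [[0.02,0.004,0],[0,0,0],-1]
  ]
}}

```text
t: 7.53
ee_pos: [624.2, 226.3, 382.1]
orientation: [3.118, 0.375, -0.004]
ft_force: [0.2, 0.7, -1.5]
width: 0.1
grasp_force: 0.0
```

>>> {"name": "servo_tool", "arguments": {
  "steps": [
    [[0.014,0.003,0],[0,0,0],-1],
    [[0,0,0],[0,0,0],-1],
    [[0,0,0],[0,0,0],-1],
    [[0,0,0],[0,0,0],-1],
    [[0,0,0],[0,0,0],-1],
    [[0,0,0],[0,0,0],-1],
    [[0,0,0],[0,0,0],-1],
    [[0,0,0],[0,0,0],-1]
  ]
}}

```text
t: 8.2
ee_pos: [636.0, 229.4, 383.8]
orientation: [-3.119, -0.376, -0.001]
ft_force: [-0.4, -0.3, 0.5]
width: 0.3
grasp_force: 0.0
```

>>> {"name": "servo_tool", "arguments": {
  "steps": [
    [[0.001,0.001,-0.03],[0,0,0],-1],
    [[0,0,-0.035],[0,0,0],-1],
    [[0,0,-0.03],[0,0,0],-1],
    [[0,0,-0.02],[0,0,0],-1],
    [[0,0,-0.012],[0,0,0],-1],
    [[0,0,-0.005],[0,0,0],-1],
    [[0,0,0],[0,0,0],-1],
    [[0,0,0],[0,0,0],-1]
  ]
}}

```text
t: 8.87
ee_pos: [638.2, 230.7, 252.7]
orientation: [-3.119, -0.376, -0.003]
ft_force: [-0.8, 0.2, -0.3]
width: 0.3
grasp_force: 0.0
```

```bash
python3 - <<'E'
from h import *
s=sensors.get_obs(); print(s['t'],s['ee_pos'])
b=grab('side')['color']; cv2.imwrite('pics/cap.png',cv2.resize(b[190:340,200:360],None,fx=4,fy=4,interpolation=cv2.INTER_CUBIC))
E
```

```text
8.8667 [638.16818335 230.65534216 252.70236457]
```

View pics/cap.png

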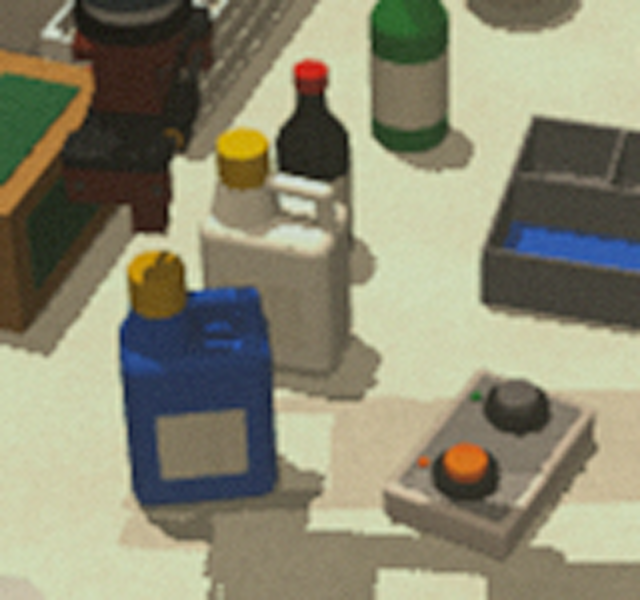

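The fingertips at (152,230) are just above the yellow cap at (157,265), and the orange button at (467,462) is up again. I hold here for over two seconds.

>>> {"name": "servo_tool", "arguments": {
  "steps": [
    [[0,0,0],[0,0,0],-1],
    [[0,0,0],[0,0,0],-1],
    [[0,0,0],[0,0,0],-1],
    [[0,0,0],[0,0,0],-1],
    [[0,0,0],[0,0,0],-1],
    [[0,0,0],[0,0,0],-1],
    [[0,0,0],[0,0,0],-1],
    [[0,0,0],[0,0,0],-1]
  ]
}}

```text
t: 9.58
ee_pos: [637.5, 230.4, 251.3]
orientation: [3.119, 0.376, -0.0]
ft_force: [-0.2, -0.1, 0.5]
width: 0.8
grasp_force: 0.0
```

>>> {"name": "servo_tool", "arguments": {
  "steps": [
    [[0,0,0],[0,0,0],-1],
    [[0,0,0],[0,0,0],-1],
    [[0,0,0],[0,0,0],-1],
    [[0,0,0],[0,0,0],-1],
    [[0,0,0],[0,0,0],-1],
    [[0,0,0],[0,0,0],-1],
    [[0,0,0],[0,0,0],-1],
    [[0,0,0],[0,0,0],-1]
  ]
}}

```text
t: 10.25
ee_pos: [637.5, 230.4, 251.4]
orientation: [3.119, 0.376, -0.0]
ft_force: [-0.3, -0.7, 0.6]
width: 0.6
grasp_force: 0.0
```

>>> {"name": "servo_tool", "arguments": {
  "steps": [
    [[0,0,0],[0,0,0],-1],
    [[0,0,0],[0,0,0],-1],
    [[0,0,0],[0,0,0],-1],
    [[0,0,0],[0,0,0],-1],
    [[0,0,0],[0,0,0],-1],
    [[0,0,0],[0,0,0],-1],
    [[0,0,0],[0,0,0],-1],
    [[0,0,0],[0,0,0],-1]
  ]
}}

```text
t: 10.92
ee_pos: [637.5, 230.4, 251.4]
orientation: [3.119, 0.376, -0.0]
ft_force: [-0.6, -0.6, 0.5]
width: 0.4
grasp_force: 0.0
```

>>> {"name": "servo_tool", "arguments": {
  "steps": [
    [[0,0,0],[0,0,0],-1],
    [[0,0,0],[0,0,0],-1],
    [[0,0,0],[0,0,0],-1],
    [[0,0,0],[0,0,0],-1],
    [[0,0,0],[0,0,0],-1],
    [[0,0,0],[0,0,0],-1],
    [[0,0,0],[0,0,0],-1],
    [[0,0,0],[0,0,0],-1]
  ]
}}

```text
t: 11.58
ee_pos: [637.5, 230.4, 251.4]
orientation: [-3.119, -0.376, -0.0]
ft_force: [-0.4, 0.1, -0.7]
width: 0.5
grasp_force: 0.0
```

>>> {"name": "servo_tool", "arguments": {
  "steps": [
    [[0,0,0.03],[0,0,0],-1],
    [[0,0,0.04],[0,0,0],-1],
    [[0,0,0.04],[0,0,0],-1],
    [[0,0,0.03],[0,0,0],-1],
    [[-0.025,-0.015,0.01],[0,0,0],-1],
    [[-0.03,-0.02,0],[0,0,0],-1],
    [[-0.03,-0.02,0],[0,0,0],-1],
    [[-0.03,-0.025,0],[0,0,0],-1]
  ]
}}

```text
t: 12.25
ee_pos: [521.1, 150.2, 401.4]
orientation: [-3.119, -0.377, -0.001]
ft_force: [0.5, -1.1, 0.5]
width: 0.1
grasp_force: 0.0
```

>>> {"name": "servo_tool", "arguments": {
  "steps": [
    [[-0.016,-0.035,0],[0,0,0],-1],
    [[-0.016,-0.035,0],[0,0,0],-1],
    [[-0.016,-0.035,0],[0,0,0],-1],
    [[-0.016,-0.035,0],[0,0,0],-1],
    [[-0.016,-0.035,0],[0,0,0],-1],
    [[-0.016,-0.035,0],[0,0,0],-1],
    [[-0.012,-0.025,0],[0,0,0],-1],
    [[-0.004,-0.009,0],[0,0,0],-1]
  ]
}}

```text
t: 12.92
ee_pos: [408.8, -96.0, 401.7]
orientation: [3.119, 0.371, 0.0]
ft_force: [1.3, -0.6, 0.0]
width: 0.4
grasp_force: 0.0
```

>>> {"name": "servo_tool", "arguments": {
  "steps": [
    [[0,0,0],[0,0,0],-1],
    [[0,0,0],[0,0,0],-1],
    [[0,0,-0.03],[0,0,0],-1],
    [[0,0,-0.035],[0,0,0],-1],
    [[0,0,-0.035],[0,0,0],-1],
    [[0,0,-0.035],[0,0,0],-1],
    [[0,0,-0.03],[0,0,0],-1],
    [[0,0,-0.02],[0,0,0],-1]
  ]
}}

```text
t: 13.58
ee_pos: [409.9, -91.7, 213.6]
orientation: [-3.117, -0.379, 0.005]
ft_force: [0.1, -1.1, -0.5]
width: 0.7
grasp_force: 0.0
```

>>> {"name": "servo_tool", "arguments": {
  "steps": [
    [[0,0,-0.03],[0,0,0],-1],
    [[0,0,-0.03],[0,0,0],-1],
    [[0,0,-0.025],[0,0,0],-1],
    [[0,0,-0.015],[0,0,0],-1],
    [[0,0,-0.009],[0,0,0],-1],
    [[0,0,0],[0,0,0],-1],
    [[0,0,0],[0,0,0],-1],
    [[0,0,0],[0,0,0],-1]
  ]
}}

```text
t: 14.25
ee_pos: [411.4, -93.3, 108.1]
orientation: [3.118, 0.377, 0.002]
ft_force: [0.3, 1.0, 0.1]
width: -0.0
grasp_force: 0.0
```

```bash
python3 - <<'E'
from h import *
s=sensors.get_obs(); print(s['t'],s['ee_pos'],s['ft_force'])
b=grab('side')['color']; cv2.imwrite('pics/dr.png',cv2.resize(b[180:340,220:420],None,fx=3.7,fy=3.7,interpolation=cv2.INTER_CUBIC))
E
```

```text
14.25 [411.44374226 -93.32277258 108.12167848] [0.26587414 1.01751098 0.11934838]
```

View pics/dr.png

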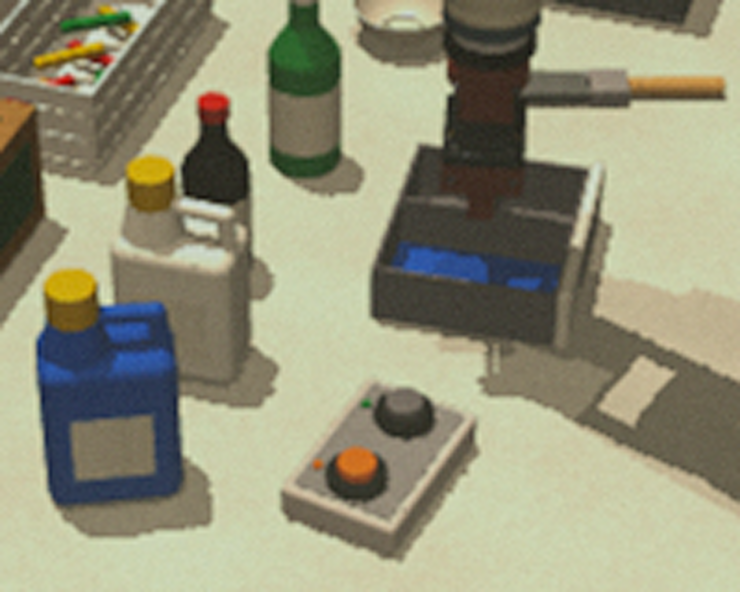

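The fingertips at (483,215) point down over the middle of the wide compartment, 34 mm above the rim. Nothing has been disturbed. I hold about two seconds, then hand in.

>>> {"name": "servo_tool", "arguments": {
  "steps": [
    [[0,0,-0.002],[0,0,0],-1],
    [[0,0,0],[0,0,0],-1],
    [[0,0,0],[0,0,0],-1],
    [[0,0,0],[0,0,0],-1],
    [[0,0,0],[0,0,0],-1],
    [[0,0,0],[0,0,0],-1],
    [[0,0,0],[0,0,0],-1],
    [[0,0,0],[0,0,0],-1]
  ]
}}

```text
t: 14.97
ee_pos: [410.4, -93.6, 105.4]
orientation: [-3.119, -0.376, 0.0]
ft_force: [-0.6, -0.4, 0.4]
width: 0.4
grasp_force: 0.0
```

>>> {"name": "servo_tool", "arguments": {
  "steps": [
    [[0,0,0],[0,0,0],-1],
    [[0,0,0],[0,0,0],-1],
    [[0,0,0],[0,0,0],-1],
    [[0,0,0],[0,0,0],-1],
    [[0,0,0],[0,0,0],-1],
    [[0,0,0],[0,0,0],-1],
    [[0,0,0],[0,0,0],-1],
    [[0,0,0],[0,0,0],-1]
  ]
}}

```text
t: 15.63
ee_pos: [410.4, -93.6, 105.4]
orientation: [-3.119, -0.376, 0.0]
ft_force: [-0.1, -0.3, 1.0]
width: 0.8
grasp_force: 0.0
```

>>> {"name": "servo_tool", "arguments": {
  "steps": [
    [[0,0,0],[0,0,0],-1],
    [[0,0,0],[0,0,0],-1],
    [[0,0,0],[0,0,0],-1],
    [[0,0,0],[0,0,0],-1],
    [[0,0,0],[0,0,0],-1],
    [[0,0,0],[0,0,0],-1],
    [[0,0,0],[0,0,0],-1],
    [[0,0,0],[0,0,0],-1]
  ]
}}

```text
t: 16.3
ee_pos: [410.5, -93.6, 105.4]
orientation: [-3.119, -0.376, 0.0]
ft_force: [-0.5, 0.1, 0.1]
width: 0.3
grasp_force: 0.0
```

>>> {"name": "servo_tool", "arguments": {
  "steps": [
    [[0,0,0],[0,0,0],-1],
    [[0,0,0],[0,0,0],-1],
    [[0,0,0],[0,0,0],-1],
    [[0,0,0],[0,0,0],-1],
    [[0,0,0],[0,0,0],-1],
    [[0,0,0],[0,0,0],-1],
    [[0,0,0],[0,0,0],-1],
    [[0,0,0],[0,0,0],-1]
  ]
}}

```text
t: 16.97
ee_pos: [410.5, -93.6, 105.4]
orientation: [-3.119, -0.376, 0.0]
ft_force: [-0.3, -0.1, 0.3]
width: 0.6
grasp_force: 0.0
```

```bash
python3 -c "
from workcell import close_job
print(close_job())"
```

```text
the job is handed in; nothing more can be done
None
```

The job is handed in at about 17 s: I pressed the orange button fully down and it came back up, pointed at the blue jug's cap for over two seconds, and finished pointing at the middle of the wide compartment, with no sign of touching anything else (the hand-in returned no verdict).

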